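# Pack the closed clamps and lidded jars into the experiment kit tray

## Robot

A 6-joint arm with a two-finger parallel gripper is mounted at the origin on the work surface. World frame = base frame: x ahead of the robot, y to its left, z up, the work surface at z = 0. Lengths are in m, angles in rad, forces in N, time in s.
With the tool pointing down it reaches from about 0.35 to 0.775 m from the base axis. Payload 5.5 kg.
Tool frame: the origin (TCP) lies between the finger pads; the fingertips stand 11 mm ahead of it and the grasp point (between the pads) lies 8 mm behind it (tips_ahead is the distance from the TCP to the fingertips, in m); z points along the fingers, y is the line along which they close (so a half turn about z gives the same grasp; the last joint's range is limited). The gripper opens to 85 mm and grips with 20 to 120 N. Pads are 22 mm wide; open, the fingers measure 114 mm over their backs; the gripper's body (76 mm by 85 mm) begins 54 mm behind the grasp point. The pads swing forward as they close: fully open they stand 13 mm farther back than shut.
Start: joints at [-1.338, 0.313, 0.046, 1.304, 0, 1.431], TCP at [0.209, -0.536, 0.204] pointing down, gripper open.
Joint ranges: [-2.76, 2.76], [-0.86, 1.69], [-1.03, 1.26], [-2.2, 2.34], [-1.47, 1.5], [-3.14, 3.14]. Speed limits (rad/s): [2.57, 2.57, 3.14, 3.14, 3.14, 3.14].

## Interface

Orientations are given as a unit quaternion [w, x, y, z].
In Python, from workcell import * gives the robot as it stands. The module is installed in compiled form; this text tells all that it offers.
- The arm moves only by the tool jog_arm, never from a script. Its argument "moves" is a list of rows, each an object with "fingers": the closure, from 0 (fully open) to 1 (shut); "slide": the shift along the tool's x, y, z in mm, a list of three; "angular": the turn, a rotation vector about the tool's x, y, z in degrees, a list of three. A call has 1 to 10 rows; each row is the pose to reach, as a shift and turn from the pose commanded when the call began, along the tool's axes at that moment; what a row does not reach only later rows make up. A row lasts 1/12 s, in which the tool goes at most 41.7 mm and 7.16 degrees, less where a joint would pass 70% of its speed; a pose out of reach is approached as far as the arm can. A call with a gripper value outside its range is refused whole. The fingers move at their own pace and stop on an object; "squeeze" is the grip in N (left out, the last holds). Time passes only in rows, so rows that repeat a pose let the fingers close. It gives the time, the measured TCP pose, the force, the opening and the grip force at its end, in the units of the state.
- get_state(): the state, without advancing time (a new reading comes with each control period).
- read_camera(name): name is "scene" or "top"; returns a dict with "color" (480x640x3 uint8, red, green, blue), "fovy" (degrees; the focal length in pixels is half the picture's height over the tangent of half this angle, whatever the lens; pixels are square), "cx", "cy" (the principal point, pixels), "world_from_camera" (4x4, takes a point from camera to world coordinates). Camera axes: x right, y down, z forward; pixel columns grow to the right and rows downward; lengths in m; the calibration is good to about 2 mm. A picture is of the moment at which its call begins. There is no depth.
- hand_in(): hands the job in; it is judged then, once.
Trained networks look in a picture, given as the dict that the camera call returned (one of the last four; its "shot" number tells which), for a name from the list of things; names that differ only in an ending like _2 or _b are one class to them, and where a whole thing is asked for, a point or a joint stands for the part that bears it (a point fixed in the world has none). Each returns a list of dicts, best first, with "p" (0 to 1); they miss things now and then, are a little off and sometimes report something else, mostly with a low value. They report only what shows in the picture. A call takes as long as a camera call. They do not tell look-alikes from the thing itself.
- look_for(target, picture): "point" ([column, row] in pixels, amid what is visible of it).
- tip_of(target, picture): "point" ([column, row] in pixels: a listed point, or the origin of a listed thing).
The state is a dict: "clock": time; "joint_pos": joint angles; "qvel": joint speeds; "tau": joint torques, N m; "tcp_pos": TCP position; "orientation": TCP orientation; "wrist_force": force on the tool from outside, world axes, zero at the start; "ft_torque": the same for the moment, N m; "finger_gap": finger opening in m; "grip_force": force on a finger pad.
Only numpy, scipy, OpenCV 4.12 (cv2) and the standard library are available. Lean on these libraries where they do the work, as an engineer would, in place of code of your own. Each camera call takes 0.05 s, during which the arm holds its last target. There are 200 camera calls.

## Task

Pack the kit tray for the next class: lay the two clamps that are ratcheted shut flat in the two long bays, one to a bay, and stand the two jars that have their lids on upright in the two short bays, one to a bay. Leave the two open clamps and the jar without a lid where they are; they still have to be washed.

Things in the scene. Friction and masses are not known exactly. Their poses are not given: they have to be found in the camera images.
- tray: Grey tray fixed to the table at any yaw, 246 (x) by 142 (y) mm, walls and dividers 4 mm thick, rims 16 mm above the table, floor 4 mm thick. Origin: centre of its underside. Two long clamp bays, inside 80 (x) by 134 (y) mm, centred at x = -79 and x = +5, y = 0; two short jar bays, inside 70 (x) by 65 (y) mm, centred at x = +84, y = -34.5 and +34.5 mm. z up.
- shut_clamp_a_mid (a point): Blue plastic tubing clamp lying flat, ratcheted SHUT: arms side by side, jaws touching; 26 mm wide over the two parallel handles, which run from the tail to 18 mm ahead of the origin: can be gripped across them at the origin. 104 mm long, 16 mm thick, about 45 g; rigid, arms held by the ratchet. Origin mid-length, half-way up (8 mm); x towards the jaws, z up.
- shut_clamp_b_mid (a point): Blue plastic tubing clamp lying flat, ratcheted SHUT: arms side by side, jaws touching; 26 mm wide over the two parallel handles, which run from the tail to 18 mm ahead of the origin: can be gripped across them at the origin. 104 mm long, 16 mm thick, about 45 g; rigid, arms held by the ratchet. Origin mid-length, half-way up (8 mm); x towards the jaws, z up.
- open_clamp_a_mid (a point): Blue plastic tubing clamp lying flat, OPEN, leave alone: arms spread in a narrow X, about 60 mm over the handle ends, 35 mm over the gaping jaws. 104 mm long, 16 mm thick, about 45 g; rigid, arms held by the ratchet. Origin mid-length, half-way up (8 mm); x towards the jaws, z up.
- open_clamp_b_mid (a point): Blue plastic tubing clamp lying flat, OPEN, leave alone: arms spread in a narrow X, about 60 mm over the handle ends, 35 mm over the gaping jaws. 104 mm long, 16 mm thick, about 45 g; rigid, arms held by the ratchet. Origin mid-length, half-way up (8 mm); x towards the jaws, z up.
- lidded_jar_a_mid (a point): small clear round plastic jar standing upright, 50 mm high, body 45 mm in diameter, WITH its ribbed white screw lid (46 mm in diameter, the top 12 mm). Origin on its axis, half-way up (25 mm above its underside); z up. About 50 g.
- lidded_jar_b_mid (a point): small clear round plastic jar standing upright, 50 mm high, body 45 mm in diameter, WITH its ribbed white screw lid (46 mm in diameter, the top 12 mm). Origin on its axis, half-way up (25 mm above its underside); z up. About 50 g.
- open_jar_mid (a point): jar like the others but WITHOUT a lid, open at the top, to be left alone: clear plastic, 45 mm in diameter, 50 mm high, upright. Origin on its axis, half-way up (25 mm).
Things that resemble listed ones, but are neither listed nor needed, are in the scene too. Leave any pink or yellow look-alike of the part that bears lidded_jar_a_mid alone.

How it is judged:
By the outcome, as a careful person would: the job done as asked, in the order asked, and still so for the second after the job is handed in, with the robot touching nothing.
It also fails if it takes over 102 s, if anything falls off the work surface, if the arm or the gripper's body presses on something with over 40 N, if the wrist force passes 120 N, or if a joint passes its speed limit or range.

## Working session

There is one attempt and no reset: what is moved stays moved. The work goes in short steps, Python scripts to look and compute and a tool call to move; the robot and the scene stay as the last step left them, time stands still between calls to the robot, and variables do not carry over. Pictures are saved under pics/ and viewed, at most 14 in all, crops included, and the job is handed in when it is done.

Besides the shell and the picture viewer there is one more tool, called after ">>>" as name(argument=value, ...), one argument or row to a line, values as JSON. jog_arm: Moves the arm, as the interface text tells. Its arguments: {"type":"object","properties":{"moves":{"type":"array","items":{"type":"object","properties":{"fingers":{"type":"number"},"slide":{"type":"array","items":{"type":"number"}},"angular":{"type":"array","items":{"type":"number"}}}}},"squeeze":{"type":"number"}},"required":["moves"]}

```bash
mkdir -p pics; cat > h.py <<'E'
from workcell import *
import numpy as np, cv2
def ray(pic,px,z):
    f=240/np.tan(np.radians(pic["fovy"])/2); T=np.array(pic["world_from_camera"])
    d=T[:3,:3]@np.array([(px[0]-pic["cx"])/f,(px[1]-pic["cy"])/f,1]); o=T[:3,3]
    return (o+d*(z-o[2])/d[2])
def proj(pic,p):
    f=240/np.tan(np.radians(pic["fovy"])/2); T=np.linalg.inv(np.array(pic["world_from_camera"]))
    c=T[:3,:3]@np.array(p)+T[:3,3]; return np.array([f*c[0]/c[2]+pic["cx"],f*c[1]/c[2]+pic["cy"]])
def save(pic,n,crop=None,s=1):
    im=pic["color"][:,:,::-1]
    if crop: x0,y0,x1,y1=crop; im=im[y0:y1,x0:x1]
    cv2.imwrite("pics/"+n,cv2.resize(im,None,fx=s,fy=s,interpolation=cv2.INTER_CUBIC))
E
python3 - <<'E'
from h import *
for n in ("top","scene"):
    p=read_camera(n); save(p,n+"0.png"); print(n,p["fovy"],np.round(p["world_from_camera"],3).tolist())
    for t,z in (("shut_clamp_a_mid",.008),("open_clamp_a_mid",.008),("lidded_jar_a_mid",.025),("open_jar_mid",.025),("tray",0)):
        for d in tip_of(t,p): print(t,np.round(d["point"]),round(d["p"],2),np.round(ray(p,d["point"],z)[:2],3))
s=get_state();print(s["tcp_pos"],s["orientation"],s["finger_gap"],s["clock"])
E
```

```text
top 46.47846776446813 [[-0.022, -0.995, 0.096, 0.462], [-0.999, 0.025, 0.03, -0.072], [-0.033, -0.095, -0.995, 1.012], [0.0, 0.0, 0.0, 1.0]]
shut_clamp_a_mid [302. 298.] 0.57 [ 0.459 -0.   ]
open_clamp_a_mid [445. 331.] 0.83 [ 0.395 -0.252]
lidded_jar_a_mid [289. 202.] 0.88 [0.631 0.018]
lidded_jar_a_mid [334. 163.] 0.85 [ 0.699 -0.063]
lidded_jar_a_mid [293. 138.] 0.73 [0.747 0.01 ]
open_jar_mid [374. 304.] 0.77 [ 0.445 -0.127]
tray [152. 269.] 0.78 [0.518 0.274]
scene 56.00187781696365 [[0.88, 0.372, -0.296, 0.848], [0.475, -0.699, 0.534, -0.548], [-0.008, -0.61, -0.792, 0.829], [0.0, 0.0, 0.0, 1.0]]
shut_clamp_a_mid [278. 230.] 0.93 [ 0.464 -0.009]
open_clamp_a_mid [189. 298.] 0.82 [ 0.393 -0.253]
lidded_jar_a_mid [394. 269.] 0.98 [0.745 0.005]
lidded_jar_a_mid [347. 244.] 0.77 [0.629 0.017]
lidded_jar_a_mid [358. 280.] 0.58 [ 0.689 -0.056]
open_jar_mid [238. 260.] 0.57 [ 0.44  -0.132]
tray [348. 165.] 0.64 [0.513 0.273]
[ 0.20941594 -0.53556011  0.20425012] [ 6.40870731e-05  9.82677121e-01  1.85325853e-01 -4.04744343e-07] 0.08569989792948177 0.6
```

View pics/top0.png

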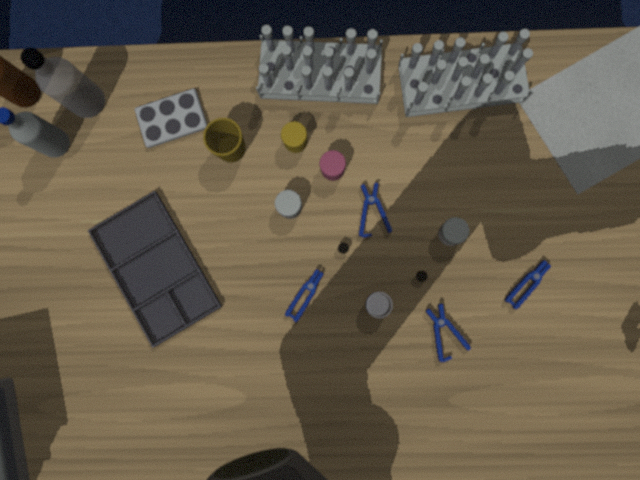

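View pics/scene0.png

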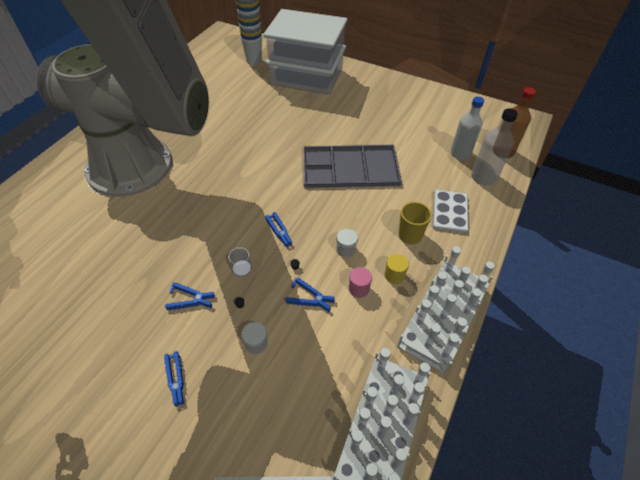

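Candidates in top view:
- Clamps: (305,294) and (528,285) have parallel arms, so they look shut. (374,210) and (446,332) are spread in an X, so they are open.
- Jars: (288,203) and (455,232) look lidded, and (379,305) looks open.
- The yellow (294,136) and pink (332,165) ones are look-alikes.

I'll confirm these with one crop and measure.

```bash
python3 - <<'E'
from h import *
p=read_camera("top"); s=read_camera("scene")
a=cv2.resize(p["color"][170:380,260:560],None,fx=2.6,fy=2.6,interpolation=cv2.INTER_CUBIC)[:,:,::-1]
b=a.astype(float); b=np.clip(255*(b/255)**.6,0,255).astype(np.uint8); cv2.imwrite("pics/crop1.png",b)
im=p["color"].astype(int); m=((im[:,:,2]>im[:,:,0]+35)&(im[:,:,2]>im[:,:,1]+20)).astype(np.uint8)
m[:170]=0; m[:,:250]=0; m[400:]=0
n,l,st,c=cv2.connectedComponentsWithStats(m)
for i in range(1,n):
    if st[i,4]<40: continue
    ys,xs=np.where(l==i); P=np.array([ray(p,(x,y),.014)[:2] for x,y in zip(xs,ys)])
    r=cv2.minAreaRect((P*1000).astype(np.float32)); print(st[i,4],np.round(c[i]),np.round(r[0],1),np.round(r[1],1),round(r[2],1))
for q in [(90,232),(158,190),(221,303),(154,346)]: print("tray",np.round(ray(p,q,.016)*1000))
for pic,pts in ((p,[(288,203),(455,232),(379,305)]),):
    for q in pts: print("jar lid",np.round(ray(pic,q,.05)*1000), np.round(ray(pic,q,.025)*1000))
for t in("lidded_jar_a_mid","open_jar_mid","shut_clamp_a_mid"):
  for pic in(p,s):
    for d in look_for(t,pic): print(t,np.round(d["point"]),round(d["p"],2))
E
```

```text
423 [371. 208.] [ 615.4 -125.5] [92.3 56.9] 11.4
513 [528. 284.] [ 476.3 -401.4] [26.3 98.2] 46.7
470 [305. 295.] [464.8  -7.1] [26.2 98. ] 55.1
523 [444. 332.] [ 395.4 -247.8] [92.5 58. ] 25.1
tray [587. 383.  16.]
tray [661. 259.  16.]
tray [453. 144.  16.]
tray [380. 264.  16.]
jar lid [625.  18.  50.] [629.  20.  25.]
jar lid [ 566. -269.   50.] [ 569. -274.   25.]
jar lid [ 444. -135.   50.] [ 444. -137.   25.]
lidded_jar_a_mid [333. 165.] 0.75
lidded_jar_a_mid [289. 202.] 0.7
lidded_jar_a_mid [293. 137.] 0.57
lidded_jar_a_mid [376. 304.] 0.56
lidded_jar_a_mid [390. 272.] 0.95
lidded_jar_a_mid [348. 246.] 0.84
lidded_jar_a_mid [357. 284.] 0.64
open_jar_mid [375. 302.] 0.79
open_jar_mid [240. 264.] 0.68
open_jar_mid [349. 168.] 0.39
shut_clamp_a_mid [309. 296.] 0.96
shut_clamp_a_mid [278. 230.] 0.84
```

View pics/crop1.png

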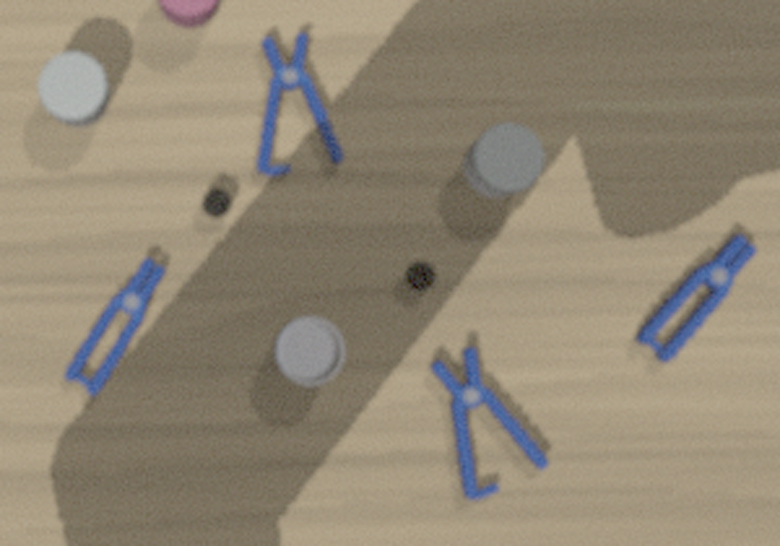

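Crop: the clamps at crop (115,325) and (695,295) are shut, and the X-shaped ones are open. Jar (73,87) has a white lid. (505,158) shows a flat disc and (310,350) a rim ring. I'll check those last two from the scene camera.

```bash
python3 - <<'E'
from h import *
s=read_camera("scene"); b=s["color"][220:365,150:380,::-1]
b=cv2.resize(b,None,fx=3.4,fy=3.4,interpolation=cv2.INTER_CUBIC)
cv2.imwrite("pics/crop2.png",np.clip(255*(b/255.)**.55,0,255).astype(np.uint8))
p=read_camera("top"); b=p["color"][180:350,80:320,::-1]
cv2.imwrite("pics/crop3.png",np.clip(255*(cv2.resize(b,None,fx=3.3,fy=3.3,interpolation=cv2.INTER_CUBIC)/255.)**.5,0,255).astype(np.uint8))
E
```

```text
(no output)
```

View pics/crop2.png

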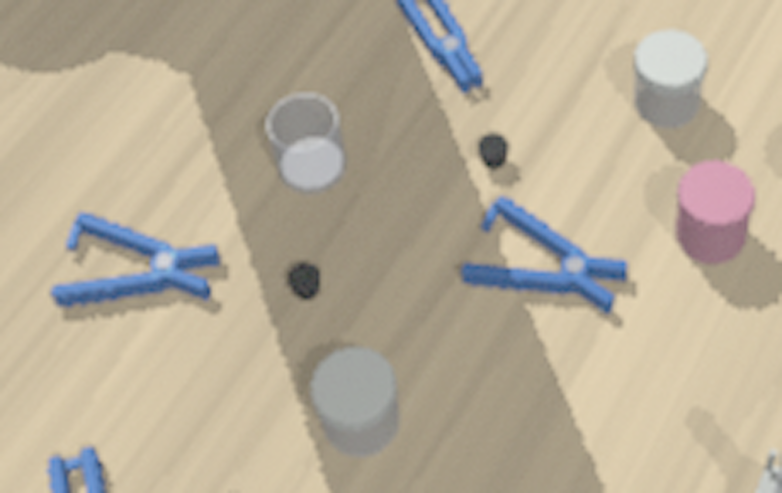

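View pics/crop3.png

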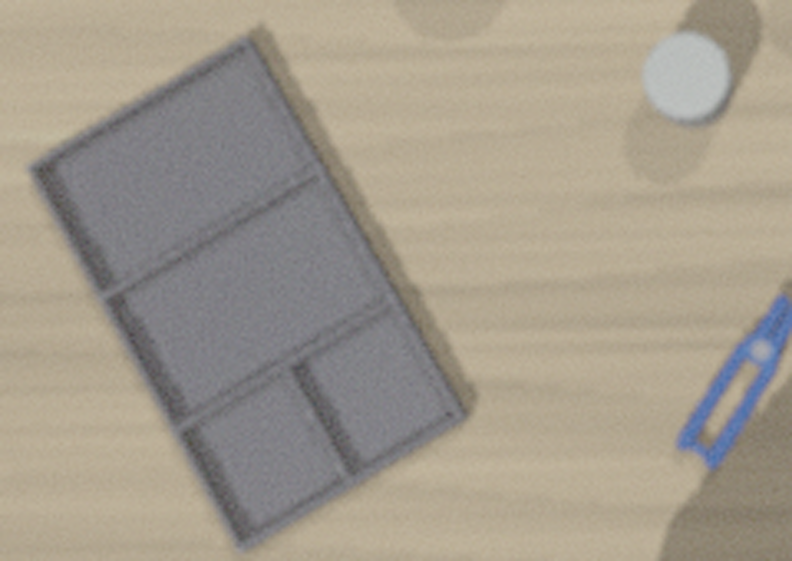

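Confirmed: the lidded jars are at top (288,203) and (455,232), and the one without a lid at (379,305) shows an open rim and no lid. Tray: the short bays are at the (222,305)/(153,346) end. Clamps go first, starting with the one at (528,285).

```bash
cat >> h.py <<'E'
def phi_now(s):
    w,x,y,z=s["orientation"]; return np.degrees(np.arctan2(2*(x*y+w*z),1-2*(y*y+z*z)))
def go(*targets):
    "slide/angular from the present pose to each world target (x,y,z mm, phi deg)"
    s=get_state(); p=np.array(s["tcp_pos"])*1000; f=phi_now(s); r=np.radians(f)
    print("now",np.round(p,1),round(f,1),"gap",round(s["finger_gap"]*1000,1),"grip",round(s["grip_force"],1),"F",np.round(s["wrist_force"],1),"t",round(s["clock"],2))
    for x,y,z,g in targets:
        d=np.array([x,y,z])-p
        print((x,y,z,g),"slide",np.round([d[0]*np.cos(r)+d[1]*np.sin(r),d[0]*np.sin(r)-d[1]*np.cos(r),-d[2]],1),"ang",round(-((g-f+180)%360-180),1))
E
python3 -c "
from h import *
go((478.5,-403.5,110,136.7),(478.5,-403.5,60,136.7))"
```

```text
now [ 209.4 -535.5  204.2] 21.4 gap 85.5 grip 0.0 F [-0.1 -0.1 -1.2] t 1.1
(478.5, -403.5, 110, 136.7) slide [298.7 -25.   94.2] ang -115.3
(478.5, -403.5, 60, 136.7) slide [298.7 -25.  144.2] ang -115.3
```

>>> jog_arm(
  moves=[
    {"slide":[298.7,-25,94.2],"angular":[0,0,-115.3],"fingers":0.3},
    {"slide":[298.7,-25,94.2],"angular":[0,0,-115.3],"fingers":0.3},
    {"slide":[298.7,-25,94.2],"angular":[0,0,-115.3],"fingers":0.3},
    {"slide":[298.7,-25,94.2],"angular":[0,0,-115.3],"fingers":0.3},
    {"slide":[298.7,-25,94.2],"angular":[0,0,-115.3],"fingers":0.3},
    {"slide":[298.7,-25,94.2],"angular":[0,0,-115.3],"fingers":0.3},
    {"slide":[298.7,-25,94.2],"angular":[0,0,-115.3],"fingers":0.3},
    {"slide":[298.7,-25,94.2],"angular":[0,0,-115.3],"fingers":0.3},
    {"slide":[298.7,-25,94.2],"angular":[0,0,-115.3],"fingers":0.3},
    {"slide":[298.7,-25,94.2],"angular":[0,0,-115.3],"fingers":0.3},
  ],
)

```text
clock: 1.93
tcp_pos: [0.4799, -0.4017, 0.1088]
orientation: [-0.001, 0.685, 0.729, 0.0]
wrist_force: [0.6, -0.7, 0.6]
finger_gap: 0.0598
grip_force: 0.0
```

```bash
python3 -c "
from h import *
go((478.5,-403.5,110,136.7),(478.5,-403.5,45,136.7))"
```

```text
now [ 479.9 -401.7  108.8] 93.5 gap 59.8 grip 0.0 F [ 0.6 -0.7  0.6] t 1.93
(478.5, -403.5, 110, 136.7) slide [-1.7 -1.5 -1.2] ang -43.2
(478.5, -403.5, 45, 136.7) slide [-1.7 -1.5 63.8] ang -43.2
```

>>> jog_arm(
  moves=[
    {"slide":[-1.7,-1.5,10],"angular":[0,0,-43.2],"fingers":0.35},
    {"slide":[-1.7,-1.5,20],"angular":[0,0,-43.2],"fingers":0.35},
    {"slide":[-1.7,-1.5,30],"angular":[0,0,-43.2],"fingers":0.35},
    {"slide":[-1.7,-1.5,40],"angular":[0,0,-43.2],"fingers":0.35},
    {"slide":[-1.7,-1.5,50],"angular":[0,0,-43.2],"fingers":0.35},
    {"slide":[-1.7,-1.5,60],"angular":[0,0,-43.2],"fingers":0.35},
    {"slide":[-1.7,-1.5,63.8],"angular":[0,0,-43.2],"fingers":0.35},
    {"slide":[-1.7,-1.5,63.8],"angular":[0,0,-43.2],"fingers":0.35},
  ],
)

```text
clock: 2.6
tcp_pos: [0.4764, -0.4046, 0.045]
orientation: [-0.001, 0.375, 0.927, 0.0]
wrist_force: [-0.2, 1.0, -1.1]
finger_gap: 0.0553
grip_force: 0.0
```

```bash
python3 -c "
from h import *
p=read_camera('scene');save(p,'c4.png',(120,300,270,440),4)
go((478.5,-403.5,12,136.7))"
```

```text
now [ 476.9 -405.    45.9] 136.0 gap 55.4 grip 0.0 F [0.6 0.2 0.6] t 2.65
(478.5, -403.5, 12, 136.7) slide [-0.1  2.2 33.9] ang -0.7
```

View pics/c4.png

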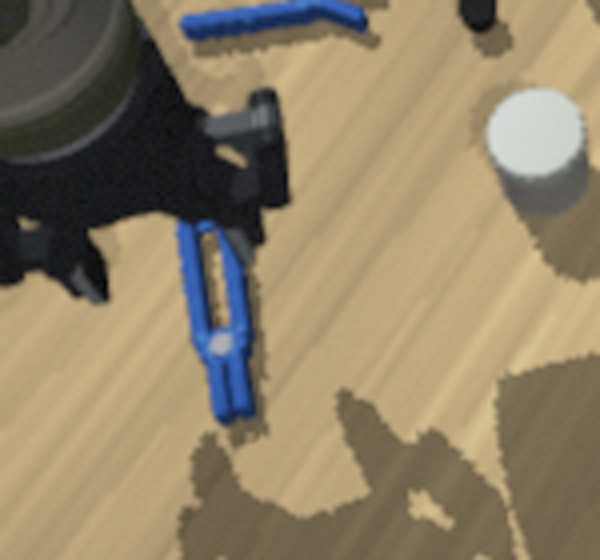

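```bash
python3 -c "
from h import *
p=read_camera('scene')
f=lambda q:np.round((proj(p,q)-[120,300])*4)
s=get_state();t=np.array(s['tcp_pos']);r=np.radians(phi_now(s));y=np.array([np.sin(r),-np.cos(r),0])
for k in(-.0277,0,.0277):print(f(t+k*y-[0,0,.005]))
print('tcp ground',f([t[0],t[1],.016]),'target',f([.4785,-.4035,.016]))
u=np.array([np.cos(np.radians(-43.3)),np.sin(np.radians(-43.3)),0]);o=np.array([.4785,-.4035,.016]);print('jaw/tail',f(o+u*.052),f(o-u*.052))
im=p['color'].astype(int);m=((im[:,:,2]>im[:,:,0]+35)&(im[:,:,2]>im[:,:,1]+20));ys,xs=np.where(m[350:410,150:200]);P=np.array([ray(p,(x+150,y+350),.012)[:2]*1000 for x,y in zip(xs,ys)]);print(cv2.minAreaRect(P.astype(np.float32)))
"
```

```text
[135. 314.]
[197. 295.]
[259. 277.]
tcp ground [211. 316.] target [216. 313.]
jaw/tail [233. 423.] [201. 212.]
((477.0481262207031, -401.5920715332031), (27.332897186279297, 102.01998901367188), 48.06011199951172)
```

>>> jog_arm(
  moves=[
    {"slide":[0.5,1.5,15],"angular":[0,0,-0.7],"fingers":0.35},
    {"slide":[0.5,1.5,33.5],"angular":[0,0,-0.7],"fingers":0.35},
    {"slide":[0.5,1.5,33.5],"angular":[0,0,-0.7],"fingers":0.35},
    {"slide":[0.5,1.5,33.5],"angular":[0,0,-0.7],"fingers":0.9},
    {"slide":[0.5,1.5,33.5],"angular":[0,0,-0.7],"fingers":0.9},
    {"slide":[0.5,1.5,33.5],"angular":[0,0,-0.7],"fingers":0.9},
    {"slide":[0.5,1.5,33.5],"angular":[0,0,-0.7],"fingers":0.9},
    {"slide":[0.5,1.5,33.5],"angular":[0,0,-0.7],"fingers":0.9},
    {"slide":[0.5,1.5,33.5],"angular":[0,0,-0.7],"fingers":0.9},
  ],
  squeeze=40,
)

```text
clock: 3.45
tcp_pos: [0.4781, -0.4041, 0.0133]
orientation: [0.0, 0.368, 0.93, -0.0]
wrist_force: [0.4, -0.8, 0.2]
finger_gap: 0.0087
grip_force: 0.0
```

```bash
python3 -c "
from h import *
go((478.5,-403.5,150,136.7),(588.6,301.1,120,119.7),(588.6,301.1,17,119.7))"
```

```text
now [ 478.1 -404.1   13.3] 136.9 gap 8.7 grip 0.0 F [ 0.4 -0.8  0.2] t 3.45
(478.5, -403.5, 150, 136.7) slide [ 1.000e-01  8.000e-01 -1.367e+02] ang 0.2
(588.6, 301.1, 120, 119.7) slide [ 401.4  590.3 -106.7] ang 17.2
(588.6, 301.1, 17, 119.7) slide [401.4 590.3  -3.7] ang 17.2
```

Gap 8.7 mm with no grip force, so the grasp missed. I'll look.

```bash
python3 -c "
from h import *
p=read_camera('scene');save(p,'c5.png',(120,300,270,440),4)"
```

```text
(no output)
```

View pics/c5.png

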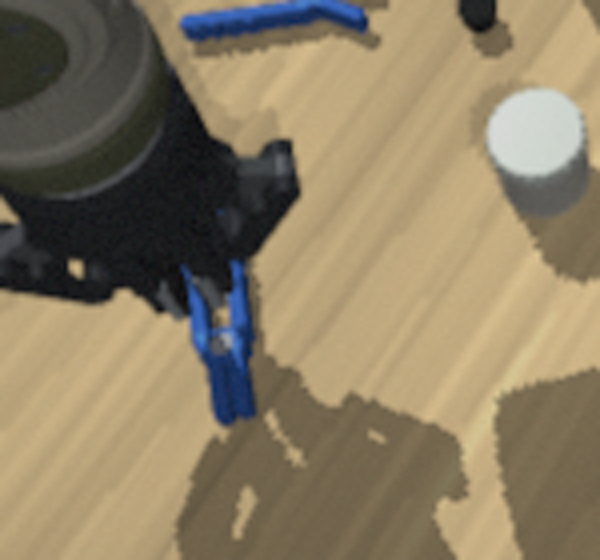

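>>> jog_arm(
  moves=[
    {"slide":[0,0,-15],"fingers":0.9},
    {"slide":[0,0,-30],"fingers":0.9},
    {"slide":[0,0,-30],"fingers":0.9},
    {"slide":[0,0,-30],"fingers":0.9},
  ],
)

```text
schema error: expected keys fingers, slide, angular
```

```bash
python3 -c "
from h import *
p=read_camera('scene');save(p,'c6.png',(120,300,270,440),4)
s=get_state();print(s['tcp_pos'],s['finger_gap'],s['grip_force'],s['wrist_force'])"
```

```text
[ 0.4779143  -0.40395532  0.01303861] 0.00854318151202443 0.0 [-0.07779576 -0.3970371   0.05776523]
```

View pics/c6.png

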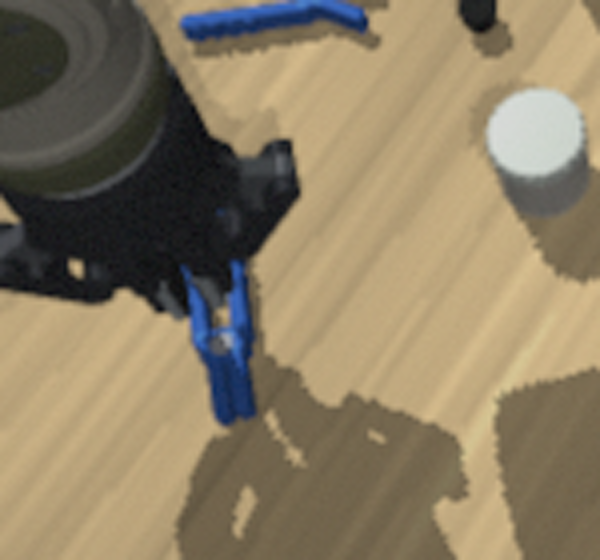

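The fingers are either straddling one arm or hovering over the clamp. Closing fully will tell which.

>>> jog_arm(
  moves=[
    {"slide":[0,0,0],"angular":[0,0,0],"fingers":1},
    {"slide":[0,0,0],"angular":[0,0,0],"fingers":1},
    {"slide":[0,0,0],"angular":[0,0,0],"fingers":1},
  ],
  squeeze=20,
)

```text
clock: 3.8
tcp_pos: [0.4777, -0.4038, 0.0127]
orientation: [-0.0, 0.367, 0.93, -0.0]
wrist_force: [0.1, -0.4, 0.2]
finger_gap: 0.0002
grip_force: 0.0
```

>>> jog_arm(
  moves=[
    {"slide":[0,0,-40],"angular":[0,0,0],"fingers":1},
    {"slide":[0,0,-80],"angular":[0,0,0],"fingers":1},
    {"slide":[0,0,-80],"angular":[0,0,0],"fingers":1},
    {"slide":[0,0,-80],"angular":[0,0,0],"fingers":1},
  ],
)

```text
clock: 4.13
tcp_pos: [0.4796, -0.4058, 0.096]
orientation: [0.003, 0.367, 0.93, -0.001]
wrist_force: [-0.4, 0.3, -0.2]
finger_gap: 0.0001
grip_force: 0.0
```

```bash
python3 - <<'E'
from h import *
p=read_camera("scene"); q=read_camera("top")
s=get_state(); t=np.array(s["tcp_pos"]); print(t)
ims=[]
for pic,(x0,y0) in((p,(90,280)),(q,(460,200))):
    im=np.ascontiguousarray(cv2.resize(pic["color"][y0:y0+150,x0:x0+100,::-1],None,fx=4,fy=4,interpolation=cv2.INTER_CUBIC))
    im=np.clip(255*(im/255.)**.6,0,255).astype(np.uint8).copy()
    for dz,c in((0,(0,0,255)),(-.011,(0,255,0))):
        u=(proj(pic,t+[0,0,dz])-[x0,y0])*4+2; cv2.circle(im,(int(u[0]),int(u[1])),3,c,-1)
    ims.append(im)
cv2.imwrite("pics/c7.png",np.hstack(ims))
E
```

```text
[ 0.47760263 -0.40361833  0.09238801]
```

View pics/c7.png

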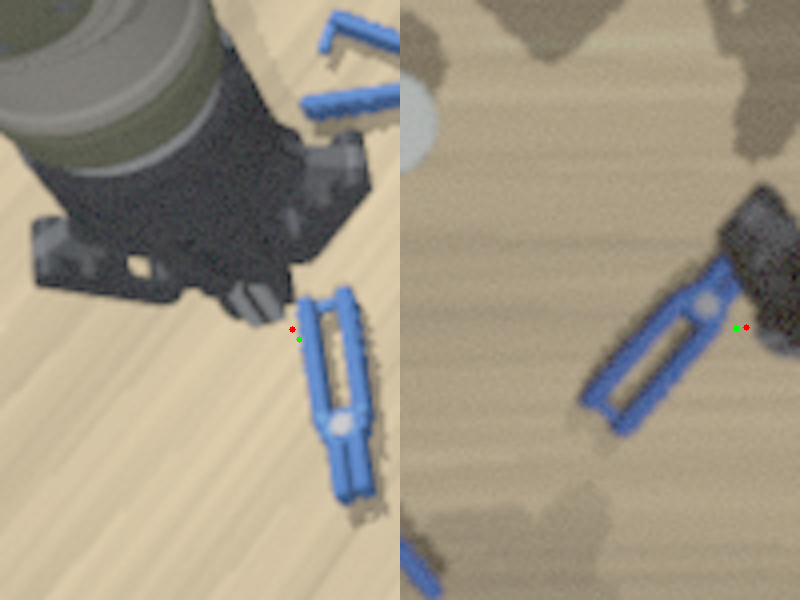

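The shut fingertips show at left crop (262,320), but the predicted tip is (299,339). In the top view the predicted spot (737,328) is bare table. So the real tips look about 45 mm higher than the readings say. I'll check by locating the fingers numerically, by frame differencing.

```bash
python3 - <<'E'
import workcell; print([x for x in dir(workcell) if x[0]!='_']); print(getattr(workcell,'tips_ahead',None))
from h import *
s=get_state(); print({k:np.round(v,3).tolist() for k,v in s.items()})
np.savez("ref.npz",s=read_camera("scene")["color"],t=read_camera("top")["color"]); go()
E
```

```text
['MotionError', 'get_state', 'hand_in', 'look_for', 'read_camera', 'tip_of', 'tips_ahead']
0.011
{'clock': 4.233, 'joint_pos': [-0.83, 0.461, -0.013, 1.097, -0.0, -0.077], 'qvel': [0.002, 0.02, -0.025, -0.0, 0.002, -0.0], 'tau': [0.003, -56.279, 29.632, -0.072, -0.0, 0.0], 'tcp_pos': [0.478, -0.404, 0.092], 'orientation': [-0.0, 0.367, 0.93, 0.0], 'wrist_force': [-0.02, 0.64, 0.451], 'ft_torque': [0.024, 0.02, -0.004], 'grip_force': 0.0, 'finger_gap': -0.0}
now [ 476.9 -402.9   91.1] 136.9 gap -0.1 grip 0.0 F [-0.1  0.9 -0.3] t 4.33
```

>>> jog_arm(
  moves=[
    {"slide":[0,-40,0],"angular":[0,0,0],"fingers":1},
    {"slide":[0,-80,0],"angular":[0,0,0],"fingers":1},
    {"slide":[0,-80,35],"angular":[0,0,0],"fingers":1},
    {"slide":[0,-80,65],"angular":[0,0,0],"fingers":1},
    {"slide":[0,-80,75],"angular":[0,0,0],"fingers":1},
    {"slide":[0,-80,75],"angular":[0,0,0],"fingers":1},
    {"slide":[0,-80,75],"angular":[0,0,0],"fingers":1},
  ],
)

```text
clock: 4.92
tcp_pos: [0.4227, -0.4611, 0.0168]
orientation: [-0.001, 0.367, 0.93, 0.001]
wrist_force: [0.1, -0.0, 0.0]
finger_gap: -0.0003
grip_force: 0.0
```

```bash
python3 - <<'E'
from h import *
p=read_camera("scene"); q=read_camera("top")
s=get_state(); t=np.array(s["tcp_pos"]); print(t)
ims=[]
for pic in(p,q):
    c=proj(pic,t).astype(int); x0,y0=max(0,c[0]-50),min(330,c[1]-75)
    im=cv2.resize(pic["color"][y0:y0+150,x0:x0+100,::-1],None,fx=4,fy=4,interpolation=cv2.INTER_CUBIC)
    im=np.clip(255*(im/255.)**.5,0,255).astype(np.uint8).copy()
    for dz,cc in((0,(0,0,255)),(-.011,(0,255,0)),(.04,(255,0,255))):
        u=(proj(pic,t+[0,0,dz])-[x0,y0])*4+2; cv2.circle(im,(int(u[0]),int(u[1])),3,cc,-1)
    ims.append(im)
cv2.imwrite("pics/c8.png",np.hstack(ims))
E
```

```text
[ 0.42413554 -0.4628194   0.01913305]
```

View pics/c8.png

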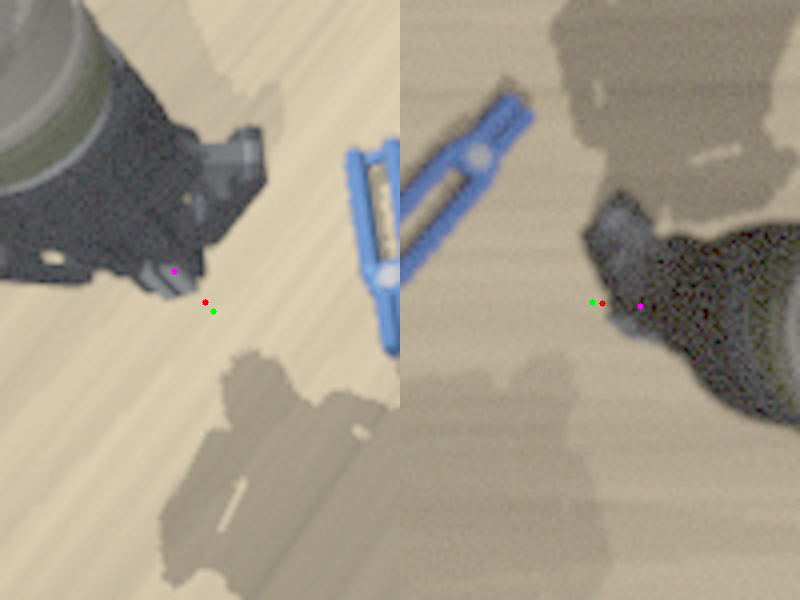

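Both views show the fingertips about 40 mm above the reported TCP (magenta mark), and their shadow is well apart. I'll find the table by touching it slowly with the tips.

>>> jog_arm(
  moves=[
    {"slide":[0,0,6],"angular":[0,0,0],"fingers":1},
    {"slide":[0,0,12],"angular":[0,0,0],"fingers":1},
    {"slide":[0,0,17],"angular":[0,0,0],"fingers":1},
    {"slide":[0,0,22],"angular":[0,0,0],"fingers":1},
    {"slide":[0,0,25],"angular":[0,0,0],"fingers":1},
    {"slide":[0,0,27],"angular":[0,0,0],"fingers":1},
    {"slide":[0,0,28],"angular":[0,0,0],"fingers":1},
    {"slide":[0,0,28],"angular":[0,0,0],"fingers":1},
  ],
)

```text
clock: 5.68
tcp_pos: [0.423, -0.4621, -0.0106]
orientation: [-0.0, 0.368, 0.93, 0.0]
wrist_force: [0.0, -0.4, 0.4]
finger_gap: 0.0002
grip_force: 0.0
```

>>> jog_arm(
  moves=[
    {"slide":[0,0,2],"angular":[0,0,0],"fingers":1},
    {"slide":[0,0,4],"angular":[0,0,0],"fingers":1},
    {"slide":[0,0,6],"angular":[0,0,0],"fingers":1},
    {"slide":[0,0,8],"angular":[0,0,0],"fingers":1},
    {"slide":[0,0,10],"angular":[0,0,0],"fingers":1},
    {"slide":[0,0,12],"angular":[0,0,0],"fingers":1},
  ],
)

```text
clock: 6.18
tcp_pos: [0.4231, -0.4622, -0.0225]
orientation: [-0.0, 0.367, 0.93, -0.0]
wrist_force: [0.2, -0.3, 0.6]
finger_gap: 0.0002
grip_force: 0.0
```

>>> jog_arm(
  moves=[
    {"slide":[0,0,1],"angular":[0,0,0],"fingers":1},
    {"slide":[0,0,2],"angular":[0,0,0],"fingers":1},
    {"slide":[0,0,3],"angular":[0,0,0],"fingers":1},
    {"slide":[0,0,4],"angular":[0,0,0],"fingers":1},
    {"slide":[0,0,4],"angular":[0,0,0],"fingers":1},
  ],
)

```text
clock: 6.6
tcp_pos: [0.4231, -0.4622, -0.0265]
orientation: [-0.0, 0.367, 0.93, 0.0]
wrist_force: [0.4, 0.9, 0.5]
finger_gap: 0.0003
grip_force: 0.0
```

>>> jog_arm(
  moves=[
    {"slide":[0,0,1],"angular":[0,0,0],"fingers":1},
    {"slide":[0,0,2],"angular":[0,0,0],"fingers":1},
    {"slide":[0,0,3],"angular":[0,0,0],"fingers":1},
    {"slide":[0,0,4],"angular":[0,0,0],"fingers":1},
    {"slide":[0,0,4],"angular":[0,0,0],"fingers":1},
  ],
)

```text
clock: 7.02
tcp_pos: [0.4232, -0.4624, -0.0271]
orientation: [0.001, 0.367, 0.93, -0.001]
wrist_force: [-5.2, 6.0, 19.5]
finger_gap: -0.0002
grip_force: 9.9
```

```bash
python3 - <<'E'
from h import *
p=read_camera("scene"); q=read_camera("top")
s=get_state(); t=np.array(s["tcp_pos"]); print(t,s["wrist_force"])
ims=[]
for pic in(p,q):
    c=proj(pic,t).astype(int); x0,y0=max(0,c[0]-50),min(330,c[1]-75)
    im=cv2.resize(pic["color"][y0:y0+150,x0:x0+100,::-1],None,fx=4,fy=4,interpolation=cv2.INTER_CUBIC)
    im=np.clip(255*(im/255.)**.5,0,255).astype(np.uint8).copy()
    for z,cc in((0,(0,255,0)),(.01,(255,0,255))):
        u=(proj(pic,[t[0],t[1],z])-[x0,y0])*4+2; cv2.circle(im,(int(u[0]),int(u[1])),2,cc,-1)
    ims.append(im)
cv2.imwrite("pics/c9.png",np.hstack(ims))
E
```

```text
[ 0.42321915 -0.46245196 -0.02708376] [-5.1995438   6.04277685 19.85264713]
```

View pics/c9.png

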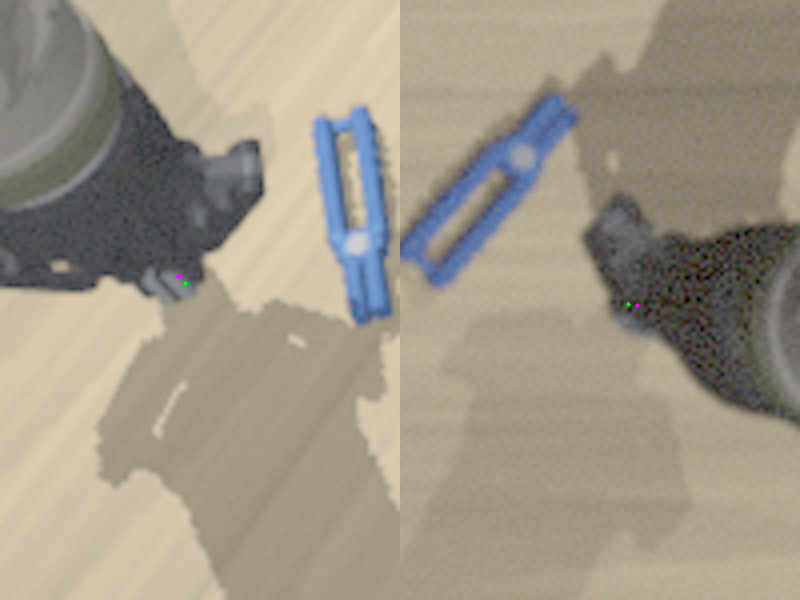

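Tips touch at TCP z = -27 mm, so real tip height = reported z + 27 mm. Re-grasping with that correction, plus a small lateral one.

>>> jog_arm(
  moves=[
    {"slide":[0,0,-35],"angular":[0,0,0],"fingers":0.35},
    {"slide":[0,0,-50],"angular":[0,0,0],"fingers":0.35},
    {"slide":[0,40,-50],"angular":[0,0,0],"fingers":0.35},
    {"slide":[0,80,-50],"angular":[0,0,0],"fingers":0.35},
    {"slide":[0,80,-50],"angular":[0,0,0],"fingers":0.35},
    {"slide":[0,80,-50],"angular":[0,0,0],"fingers":0.35},
  ],
)

```text
clock: 7.62
tcp_pos: [0.4791, -0.4021, 0.0199]
orientation: [0.0, 0.366, 0.931, -0.0]
wrist_force: [0.1, 0.0, 0.1]
finger_gap: 0.0555
grip_force: 0.0
```

```bash
python3 -c "
from h import *
go((479.5,-400.5,-26.5,136.7))
p=read_camera('scene');im=p['color'].astype(int);m=((im[:,:,2]>im[:,:,0]+35)&(im[:,:,2]>im[:,:,1]+20));ys,xs=np.where(m[340:410,150:200]);P=np.array([ray(p,(x+150,y+340),.012)[:2]*1000 for x,y in zip(xs,ys)]);print(cv2.minAreaRect(P.astype(np.float32)))"
```

```text
now [ 479.1 -402.1   19.9] 137.1 gap 55.5 grip 0.0 F [0.1 0.  0.1] t 7.62
(479.5, -400.5, -26.5, 136.7) slide [ 0.8  1.5 46.4] ang 0.4
((478.6830139160156, -404.73516845703125), (28.18227195739746, 95.31071472167969), 44.87554168701172)
```

>>> jog_arm(
  moves=[
    {"slide":[0,1.5,20],"angular":[0,0,0.4],"fingers":0.35},
    {"slide":[0,1.5,38],"angular":[0,0,0.4],"fingers":0.35},
    {"slide":[0,1.5,46],"angular":[0,0,0.4],"fingers":0.35},
    {"slide":[0,1.5,46],"angular":[0,0,0.4],"fingers":0.35},
    {"slide":[0,1.5,46],"angular":[0,0,0.4],"fingers":0.9},
    {"slide":[0,1.5,46],"angular":[0,0,0.4],"fingers":0.9},
    {"slide":[0,1.5,46],"angular":[0,0,0.4],"fingers":0.9},
    {"slide":[0,1.5,46],"angular":[0,0,0.4],"fingers":0.9},
    {"slide":[0,1.5,46],"angular":[0,0,0.4],"fingers":0.9},
    {"slide":[0,1.5,46],"angular":[0,0,0.4],"fingers":0.9},
  ],
  squeeze=40,
)

```text
clock: 8.5
tcp_pos: [0.4794, -0.4037, -0.0251]
orientation: [0.001, 0.371, 0.929, -0.001]
wrist_force: [-1.4, -0.9, 4.6]
finger_gap: 0.025
grip_force: 40.2
```

```bash
python3 -c "
from h import *
go((479,-403,75,136.7),(591,302.6,60,119.7),(591,302.6,-22,119.7))"
```

```text
now [ 479.4 -403.7  -25.1] 136.5 gap 25.0 grip 40.2 F [-1.4 -0.9  4.6] t 8.5
(479, -403, 75, 136.7) slide [   0.8    0.3 -100.1] ang -0.2
(591, 302.6, 60, 119.7) slide [405.5 589.  -85.1] ang 16.8
(591, 302.6, -22, 119.7) slide [405.5 589.   -3.1] ang 16.8
```

>>> jog_arm(
  moves=[
    {"slide":[0,0,-35],"angular":[0,0,0],"fingers":0.9},
    {"slide":[0,0,-70],"angular":[0,0,0],"fingers":0.9},
    {"slide":[0,0,-100],"angular":[0,0,0],"fingers":0.9},
    {"slide":[20,30,-100],"angular":[0,0,2],"fingers":0.9},
    {"slide":[43,62,-100],"angular":[0,0,4],"fingers":0.9},
    {"slide":[66,95,-100],"angular":[0,0,6],"fingers":0.9},
    {"slide":[89,128,-100],"angular":[0,0,8],"fingers":0.9},
    {"slide":[112,161,-100],"angular":[0,0,10],"fingers":0.9},
    {"slide":[135,194,-100],"angular":[0,0,12],"fingers":0.9},
    {"slide":[158,228,-100],"angular":[0,0,14],"fingers":0.9},
  ],
)

```text
clock: 9.33
tcp_pos: [0.5209, -0.1266, 0.0737]
orientation: [-0.0, 0.482, 0.876, 0.0]
wrist_force: [0.5, 0.2, -0.7]
finger_gap: 0.0252
grip_force: 39.6
```

```bash
python3 -c "
from h import *
go((591,302.6,60,119.7))"
```

```text
now [ 520.9 -126.6   73.7] 122.4 gap 25.2 grip 39.6 F [ 0.5  0.2 -0.7] t 9.33
(591, 302.6, 60, 119.7) slide [325.  289.   13.7] ang 2.7
```

>>> jog_arm(
  moves=[
    {"slide":[325,289,13],"angular":[0,0,2.7],"fingers":0.9},
    {"slide":[325,289,13],"angular":[0,0,2.7],"fingers":0.9},
    {"slide":[325,289,13],"angular":[0,0,2.7],"fingers":0.9},
    {"slide":[325,289,13],"angular":[0,0,2.7],"fingers":0.9},
    {"slide":[325,289,13],"angular":[0,0,2.7],"fingers":0.9},
    {"slide":[325,289,13],"angular":[0,0,2.7],"fingers":0.9},
    {"slide":[325,289,13],"angular":[0,0,2.7],"fingers":0.9},
    {"slide":[325,289,13],"angular":[0,0,2.7],"fingers":0.9},
    {"slide":[325,289,13],"angular":[0,0,2.7],"fingers":0.9},
    {"slide":[325,289,13],"angular":[0,0,2.7],"fingers":0.9},
  ],
)

```text
clock: 10.17
tcp_pos: [0.5871, 0.2848, 0.0609]
orientation: [-0.0, 0.501, 0.865, -0.0]
wrist_force: [0.4, -0.4, 0.4]
finger_gap: 0.025
grip_force: 39.6
```

```bash
python3 -c "
from h import *
go((591,302.6,10,119.7))"
```

```text
now [587.1 284.8  60.9] 119.8 gap 25.0 grip 39.6 F [ 0.4 -0.4  0.4] t 10.17
(591, 302.6, 10, 119.7) slide [13.5 12.2 50.9] ang 0.1
```

>>> jog_arm(
  moves=[
    {"slide":[13.5,12.2,10],"angular":[0,0,0],"fingers":0.9},
    {"slide":[13.5,12.2,30],"angular":[0,0,0],"fingers":0.9},
    {"slide":[13.5,12.2,50],"angular":[0,0,0],"fingers":0.9},
    {"slide":[13.5,12.2,57],"angular":[0,0,0],"fingers":0.9},
    {"slide":[13.5,12.2,57],"angular":[0,0,0],"fingers":0.9},
    {"slide":[13.5,12.2,57],"angular":[0,0,0],"fingers":0.9},
  ],
)

```text
clock: 10.67
tcp_pos: [0.591, 0.3, 0.0041]
orientation: [-0.0, 0.502, 0.865, -0.0]
wrist_force: [0.2, 1.3, 0.0]
finger_gap: 0.0252
grip_force: 39.7
```

```bash
cat >> h.py <<'E'
C=np.array([520,262.]);ux=np.array([np.cos(np.radians(209.7)),np.sin(np.radians(209.7))]);uy=np.array([-ux[1],ux[0]])
def tray(P): P=np.atleast_2d(P)-C; return np.c_[P@ux,P@uy]
def blue(p,z,lo=(380,140),hi=(670,390)):
    im=p['color'].astype(int);m=((im[:,:,2]>im[:,:,0]+35)&(im[:,:,2]>im[:,:,1]+20)).astype(np.uint8)
    n,l,st,c=cv2.connectedComponentsWithStats(m)
    for i in range(1,n):
        if st[i,4]<25: continue
        w=ray(p,c[i],z)[:2]*1000
        if not(lo[0]<w[0]<hi[0] and lo[1]<w[1]<hi[1]): continue
        ys,xs=np.where(l==i);P=tray(np.array([ray(p,(x,y),z)[:2]*1000 for x,y in zip(xs,ys)]))
        print("blue",st[i,4],"tray x",np.round([P[:,0].min(),P[:,0].max()]),"y",np.round([P[:,1].min(),P[:,1].max()]))
E
python3 - <<'E'
from h import *
go((591,302.6,-22,119.7))
p=read_camera("scene");q=read_camera("top")
for k in(p,q): blue(k,.035); print('-')
x0,y0=290,125;a=cv2.resize(p["color"][y0:y0+100,x0:x0+125,::-1],None,fx=3.2,fy=3.2)
b=cv2.resize(q["color"][170:170+180,60:60+225,::-1],(400,320)); cv2.imwrite("pics/c10.png",np.clip(255*(np.hstack([a,b])/255.)**.6,0,255).astype(np.uint8))
E
```

```text
now [591.  300.    4.1] 119.8 gap 25.2 grip 39.7 F [0.2 1.3 0. ] t 10.67
(591, 302.6, -22, 119.7) slide [ 2.3  1.3 26.1] ang 0.1
blue 197 tray x [-95. -68.] y [-58.  51.]
-
blue 198 tray x [-96. -72.] y [ 0. 48.]
blue 46 tray x [-82. -67.] y [-52. -40.]
-
```

View pics/c10.png

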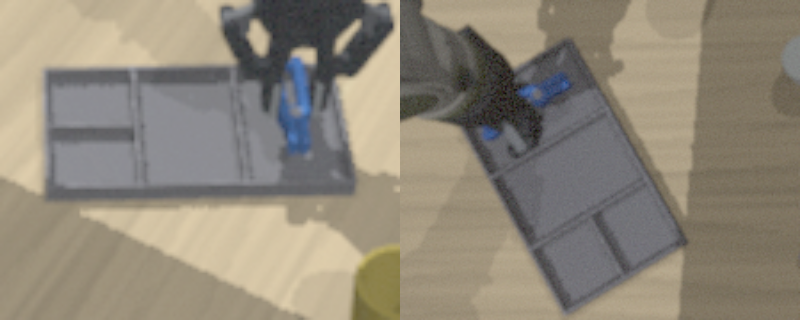

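The clamp hangs centred over the far long bay (tray x -82, y -3). Lowering and releasing.

>>> jog_arm(
  moves=[
    {"slide":[0,2,10],"angular":[0,0,0],"fingers":0.9},
    {"slide":[0,2,18],"angular":[0,0,0],"fingers":0.9},
    {"slide":[0,2,24],"angular":[0,0,0],"fingers":0.9},
    {"slide":[0,2,25.5],"angular":[0,0,0],"fingers":0.9},
    {"slide":[0,2,25.5],"angular":[0,0,0],"fingers":0.9},
    {"slide":[0,2,25.5],"angular":[0,0,0],"fingers":0.52},
    {"slide":[0,2,25.5],"angular":[0,0,0],"fingers":0.52},
    {"slide":[0,2,25.5],"angular":[0,0,0],"fingers":0.52},
    {"slide":[0,2,25.5],"angular":[0,0,0],"fingers":0.52},
  ],
)

```text
clock: 11.52
tcp_pos: [0.593, 0.3013, -0.0216]
orientation: [-0.0, 0.502, 0.865, -0.0]
wrist_force: [-0.5, 0.4, 0.9]
finger_gap: 0.0411
grip_force: 0.0
```

>>> jog_arm(
  moves=[
    {"slide":[0,0,-20],"angular":[0,0,0],"fingers":0.52},
    {"slide":[0,0,-50],"angular":[0,0,0],"fingers":0.52},
    {"slide":[0,0,-80],"angular":[0,0,0],"fingers":0.4},
    {"slide":[0,0,-80],"angular":[0,0,0],"fingers":0.35},
  ],
)

```text
clock: 11.85
tcp_pos: [0.597, 0.3028, 0.0654]
orientation: [0.003, 0.502, 0.865, 0.004]
wrist_force: [-0.2, 0.3, 1.0]
finger_gap: 0.0556
grip_force: 0.0
```

```bash
python3 - <<'E'
from h import *
go((468.5,-7,60,145.1),(468.5,-7,20,145.1))
for k in("scene","top"): blue(read_camera(k),.014+.004);print('-')
E
```

```text
now [597.  302.8  65.4] 119.8 gap 55.6 grip 0.0 F [-0.2  0.3  1. ] t 11.85
(468.5, -7, 60, 145.1) slide [-205.  -265.5    5.4] ang -25.3
(468.5, -7, 20, 145.1) slide [-205.  -265.5   45.4] ang -25.3
blue 262 tray x [-95. -66.] y [-51.  59.]
-
blue 374 tray x [-95. -66.] y [-18.  50.]
-
```

>>> jog_arm(
  moves=[
    {"slide":[-205,-266,10],"angular":[0,0,-25.3],"fingers":0.35},
    {"slide":[-205,-266,10],"angular":[0,0,-25.3],"fingers":0.35},
    {"slide":[-205,-266,10],"angular":[0,0,-25.3],"fingers":0.35},
    {"slide":[-205,-266,10],"angular":[0,0,-25.3],"fingers":0.35},
    {"slide":[-205,-266,10],"angular":[0,0,-25.3],"fingers":0.35},
    {"slide":[-205,-266,10],"angular":[0,0,-25.3],"fingers":0.35},
    {"slide":[-205,-266,10],"angular":[0,0,-25.3],"fingers":0.35},
    {"slide":[-205,-266,10],"angular":[0,0,-25.3],"fingers":0.35},
    {"slide":[-205,-266,35],"angular":[0,0,-25.3],"fingers":0.35},
    {"slide":[-205,-266,45],"angular":[0,0,-25.3],"fingers":0.35},
  ],
)

```text
clock: 12.78
tcp_pos: [0.4613, -0.0109, 0.0114]
orientation: [-0.001, 0.303, 0.953, -0.0]
wrist_force: [-0.0, 0.1, 0.1]
finger_gap: 0.0558
grip_force: 0.0
```

```bash
python3 - <<'E'
from h import *
go((468.7,-6,-26.5,145.1))
E
```

```text
now [461.3 -10.9  11.4] 144.8 gap 55.8 grip 0.0 F [-0.   0.1  0.1] t 12.78
(468.7, -6, -26.5, 145.1) slide [-3.2  8.2 37.9] ang -0.3
```

>>> jog_arm(
  moves=[
    {"slide":[-2,5,0],"angular":[0,0,0],"fingers":0.35},
    {"slide":[-2,5,0],"angular":[0,0,0],"fingers":0.35},
    {"slide":[-2,5,0],"angular":[0,0,0],"fingers":0.35},
  ],
)

```text
clock: 13.03
tcp_pos: [0.469, -0.0053, 0.0137]
orientation: [-0.0, 0.3, 0.954, -0.0]
wrist_force: [0.5, 0.4, 0.4]
finger_gap: 0.0555
grip_force: 0.0
```

```bash
python3 - <<'E'
from h import *
go((468.7,-6,-26.5,145.1))
E
```

```text
now [469.   -5.3  13.7] 145.1 gap 55.5 grip 0.0 F [0.5 0.4 0.4] t 13.03
(468.7, -6, -26.5, 145.1) slide [-0.1 -0.8 40.2] ang 0.0
```

>>> jog_arm(
  moves=[
    {"slide":[0,0,20],"angular":[0,0,0],"fingers":0.35},
    {"slide":[0,0,34],"angular":[0,0,0],"fingers":0.35},
    {"slide":[0,0,40],"angular":[0,0,0],"fingers":0.35},
    {"slide":[0,0,40],"angular":[0,0,0],"fingers":0.35},
    {"slide":[0,0,40],"angular":[0,0,0],"fingers":0.9},
    {"slide":[0,0,40],"angular":[0,0,0],"fingers":0.9},
    {"slide":[0,0,40],"angular":[0,0,0],"fingers":0.9},
    {"slide":[0,0,40],"angular":[0,0,0],"fingers":0.9},
    {"slide":[0,0,40],"angular":[0,0,0],"fingers":0.9},
    {"slide":[0,0,40],"angular":[0,0,0],"fingers":0.9},
  ],
)

```text
clock: 13.87
tcp_pos: [0.4698, -0.0058, -0.0252]
orientation: [0.001, 0.3, 0.954, 0.0]
wrist_force: [0.1, 1.2, 7.1]
finger_gap: 0.025
grip_force: 40.1
```

>>> jog_arm(
  moves=[
    {"slide":[0,0,-30],"angular":[0,0,0],"fingers":0.9},
    {"slide":[0,0,-60],"angular":[0,0,0],"fingers":0.9},
    {"slide":[0,0,-85],"angular":[0,0,0],"fingers":0.9},
    {"slide":[0,0,-85],"angular":[0,0,0],"fingers":0.9},
    {"slide":[0,0,-85],"angular":[0,0,0],"fingers":0.9},
  ],
)

```text
clock: 14.28
tcp_pos: [0.4702, -0.0061, 0.0604]
orientation: [0.002, 0.3, 0.954, 0.0]
wrist_force: [-0.8, 0.4, -1.8]
finger_gap: 0.0249
grip_force: 39.5
```

```bash
python3 - <<'E'
from h import *
go((519,262,60,119.7))
E
```

```text
now [470.2  -6.1  60.4] 145.1 gap 24.9 grip 39.5 F [-0.8  0.4 -1.8] t 14.28
(519, 262, 60, 119.7) slide [113.5 247.8   0.4] ang 25.4
```

>>> jog_arm(
  moves=[
    {"slide":[113,247,0],"angular":[0,0,25.4],"fingers":0.9},
    {"slide":[113,247,0],"angular":[0,0,25.4],"fingers":0.9},
    {"slide":[113,247,0],"angular":[0,0,25.4],"fingers":0.9},
    {"slide":[113,247,0],"angular":[0,0,25.4],"fingers":0.9},
    {"slide":[113,247,0],"angular":[0,0,25.4],"fingers":0.9},
    {"slide":[113,247,0],"angular":[0,0,25.4],"fingers":0.9},
    {"slide":[113,247,0],"angular":[0,0,25.4],"fingers":0.9},
    {"slide":[113,247,25],"angular":[0,0,25.4],"fingers":0.9},
    {"slide":[113,247,50],"angular":[0,0,25.4],"fingers":0.9},
    {"slide":[113,247,56],"angular":[0,0,25.4],"fingers":0.9},
  ],
)

```text
clock: 15.12
tcp_pos: [0.5133, 0.2612, -0.0025]
orientation: [-0.003, 0.502, 0.865, -0.003]
wrist_force: [-1.7, -0.1, -0.9]
finger_gap: 0.0251
grip_force: 39.5
```

>>> jog_arm(
  moves=[
    {"slide":[0,0,0],"angular":[0,0,0],"fingers":0.9},
    {"slide":[0,0,0],"angular":[0,0,0],"fingers":0.9},
  ],
)

```text
clock: 15.28
tcp_pos: [0.5164, 0.2607, 0.002]
orientation: [-0.001, 0.503, 0.864, -0.001]
wrist_force: [0.3, -0.4, 0.3]
finger_gap: 0.0251
grip_force: 39.5
```

```bash
python3 - <<'E'
from h import *
go((519,262,-21.5,119.7))
for k in("scene","top"): blue(read_camera(k),.035);print('-')
E
```

```text
now [516.4 260.7   2. ] 119.6 gap 25.1 grip 39.5 F [ 0.3 -0.4  0.3] t 15.28
(519, 262, -21.5, 119.7) slide [-0.2  2.9 23.5] ang -0.1
blue 204 tray x [-10.  16.] y [-57.  52.]
blue 263 tray x [-91. -62.] y [-35.  79.]
-
blue 351 tray x [-89. -61.] y [-13.  53.]
blue 226 tray x [-11.  14.] y [-3. 47.]
-
```

>>> jog_arm(
  moves=[
    {"slide":[0,0,9],"angular":[0,0,0],"fingers":0.9},
    {"slide":[0,0,17],"angular":[0,0,0],"fingers":0.9},
    {"slide":[0,0,22],"angular":[0,0,0],"fingers":0.9},
    {"slide":[0,0,23.5],"angular":[0,0,0],"fingers":0.9},
    {"slide":[0,0,23.5],"angular":[0,0,0],"fingers":0.9},
    {"slide":[0,0,23.5],"angular":[0,0,0],"fingers":0.52},
    {"slide":[0,0,23.5],"angular":[0,0,0],"fingers":0.52},
    {"slide":[0,0,23.5],"angular":[0,0,0],"fingers":0.52},
    {"slide":[0,0,23.5],"angular":[0,0,0],"fingers":0.52},
  ],
)

```text
clock: 16.13
tcp_pos: [0.5174, 0.2615, -0.0208]
orientation: [0.0, 0.502, 0.865, 0.0]
wrist_force: [-0.5, 0.8, -0.2]
finger_gap: 0.041
grip_force: 0.0
```

>>> jog_arm(
  moves=[
    {"slide":[0,0,-20],"angular":[0,0,0],"fingers":0.52},
    {"slide":[0,0,-50],"angular":[0,0,0],"fingers":0.52},
    {"slide":[0,0,-90],"angular":[0,0,0],"fingers":0.1},
    {"slide":[0,0,-90],"angular":[0,0,0],"fingers":0},
    {"slide":[0,0,-90],"angular":[0,0,0],"fingers":0},
  ],
)

```text
clock: 16.55
tcp_pos: [0.5199, 0.2624, 0.0723]
orientation: [0.002, 0.502, 0.865, 0.002]
wrist_force: [0.3, -0.5, 0.1]
finger_gap: 0.0758
grip_force: 0.0
```

```bash
python3 - <<'E'
from h import *
go((627,19,70,119.7),(627,19,-12,119.7))
for k in("scene","top"): blue(read_camera(k),.018);print('-')
E
```

```text
now [519.9 262.4  72.3] 119.7 gap 75.8 grip 0.0 F [ 0.3 -0.5  0.1] t 16.55
(627, 19, 70, 119.7) slide [-264.5  -27.5    2.3] ang -0.0
(627, 19, -12, 119.7) slide [-264.5  -27.5   84.3] ang -0.0
blue 264 tray x [-95. -66.] y [-54.  59.]
blue 248 tray x [-9. 20.] y [-53.  56.]
-
blue 430 tray x [-95. -66.] y [-27.  49.]
blue 465 tray x [-9. 20.] y [-30.  47.]
blue 26 tray x [13. 20.] y [-51. -39.]
-
```

Both clamps lie inside their bays. Now jar a.

>>> jog_arm(
  moves=[
    {"slide":[-265,-26,0],"angular":[0,0,0],"fingers":0},
    {"slide":[-265,-26,0],"angular":[0,0,0],"fingers":0},
    {"slide":[-265,-26,0],"angular":[0,0,0],"fingers":0},
    {"slide":[-265,-26,0],"angular":[0,0,0],"fingers":0},
    {"slide":[-265,-26,0],"angular":[0,0,0],"fingers":0},
    {"slide":[-265,-26,0],"angular":[0,0,0],"fingers":0},
    {"slide":[-265,-26,0],"angular":[0,0,0],"fingers":0},
    {"slide":[-265,-26,0],"angular":[0,0,0],"fingers":0},
    {"slide":[-265,-26,0],"angular":[0,0,0],"fingers":0},
    {"slide":[-265,-26,0],"angular":[0,0,0],"fingers":0},
  ],
)

```text
clock: 17.48
tcp_pos: [0.6245, 0.0192, 0.0679]
orientation: [-0.001, 0.502, 0.865, -0.0]
wrist_force: [-0.2, 0.9, 1.0]
finger_gap: 0.0853
grip_force: 0.0
```

```bash
python3 - <<'E'
from h import *
go((628.6,19.5,-12,119.7))
E
```

```text
now [624.5  19.2  67.9] 119.7 gap 85.3 grip 0.0 F [-0.2  0.9  1. ] t 17.48
(628.6, 19.5, -12, 119.7) slide [-1.8  3.7 79.9] ang 0.0
```

>>> jog_arm(
  moves=[
    {"slide":[-1.8,3.7,30],"angular":[0,0,0],"fingers":0},
    {"slide":[-1.8,3.7,55],"angular":[0,0,0],"fingers":0},
    {"slide":[-1.8,3.7,72],"angular":[0,0,0],"fingers":0},
    {"slide":[-1.8,3.7,80],"angular":[0,0,0],"fingers":0},
    {"slide":[-1.8,3.7,80],"angular":[0,0,0],"fingers":0},
    {"slide":[-1.8,3.7,80],"angular":[0,0,0],"fingers":0.6},
    {"slide":[-1.8,3.7,80],"angular":[0,0,0],"fingers":0.6},
    {"slide":[-1.8,3.7,80],"angular":[0,0,0],"fingers":0.6},
    {"slide":[-1.8,3.7,80],"angular":[0,0,0],"fingers":0.6},
    {"slide":[-1.8,3.7,80],"angular":[0,0,0],"fingers":0.6},
  ],
  squeeze=30,
)

```text
clock: 18.32
tcp_pos: [0.6313, 0.0187, -0.009]
orientation: [0.001, 0.502, 0.865, 0.001]
wrist_force: [-1.8, 1.4, 5.4]
finger_gap: 0.0448
grip_force: 30.3
```

```bash
python3 - <<'E'
from h import *
go((626,18,60,119.7))
E
```

```text
now [631.3  18.7  -9. ] 119.7 gap 44.8 grip 30.3 F [-1.8  1.4  5.4] t 18.32
(626, 18, 60, 119.7) slide [  2.   -4.9 -69. ] ang -0.0
```

>>> jog_arm(
  moves=[
    {"slide":[0,0,-25],"angular":[0,0,0],"fingers":0.6},
    {"slide":[0,0,-50],"angular":[0,0,0],"fingers":0.6},
    {"slide":[0,0,-75],"angular":[0,0,0],"fingers":0.6},
    {"slide":[0,0,-75],"angular":[0,0,0],"fingers":0.6},
  ],
)

```text
clock: 18.65
tcp_pos: [0.6338, 0.0181, 0.0702]
orientation: [0.004, 0.502, 0.865, 0.002]
wrist_force: [1.4, -0.5, 0.7]
finger_gap: 0.0447
grip_force: 30.9
```

```bash
python3 - <<'E'
from h import *
go((432.5,251.8,50,119.7))
E
```

```text
now [633.8  18.1  70.2] 119.7 gap 44.7 grip 30.9 F [ 1.4 -0.5  0.7] t 18.65
(432.5, 251.8, 50, 119.7) slide [302.7 -59.3  20.2] ang -0.0
```

>>> jog_arm(
  moves=[
    {"slide":[30,-6,0],"angular":[0,0,0],"fingers":0.6},
    {"slide":[65,-13,0],"angular":[0,0,0],"fingers":0.6},
    {"slide":[100,-20,0],"angular":[0,0,0],"fingers":0.6},
    {"slide":[135,-27,0],"angular":[0,0,0],"fingers":0.6},
    {"slide":[170,-33,0],"angular":[0,0,0],"fingers":0.6},
    {"slide":[205,-40,0],"angular":[0,0,0],"fingers":0.6},
    {"slide":[240,-47,0],"angular":[0,0,0],"fingers":0.6},
    {"slide":[275,-54,10],"angular":[0,0,0],"fingers":0.6},
    {"slide":[300,-57,20],"angular":[0,0,0],"fingers":0.6},
    {"slide":[300,-57,20],"angular":[0,0,0],"fingers":0.6},
  ],
)

```text
clock: 19.48
tcp_pos: [0.4271, 0.2531, 0.0425]
orientation: [-0.002, 0.5, 0.866, -0.001]
wrist_force: [-0.0, -0.1, -0.4]
finger_gap: 0.0449
grip_force: 31.0
```

>>> jog_arm(
  moves=[
    {"slide":[0,0,20],"angular":[0,0,0],"fingers":0.6},
    {"slide":[0,0,30],"angular":[0,0,0],"fingers":0.6},
    {"slide":[0,0,30],"angular":[0,0,0],"fingers":0.6},
    {"slide":[0,0,30],"angular":[0,0,0],"fingers":0.6},
  ],
)

```text
clock: 19.82
tcp_pos: [0.4316, 0.2503, 0.0136]
orientation: [-0.001, 0.503, 0.864, -0.001]
wrist_force: [0.5, 0.3, -0.8]
finger_gap: 0.0448
grip_force: 31.0
```

```bash
python3 - <<'E'
from h import *
go((432.5,251.8,-6,119.7))
p=read_camera("scene")
for d in tip_of("lidded_jar_a_mid",p): w=ray(p,d["point"],.045+.01)[:2]*1000; print(np.round(d["point"]),round(d["p"],2),np.round(w),np.round(tray(w)))
save(p,"c11.png",(260,110,410,220),5)
E
```

```text
now [431.6 250.3  13.6] 119.6 gap 44.8 grip 31.0 F [ 0.5  0.3 -0.8] t 19.82
(432.5, 251.8, -6, 119.7) slide [ 0.9  1.5 19.6] ang -0.1
[319. 148.] 0.96 [441. 239.] [[ 80. -19.]]
[388. 272.] 0.92 [742. -27.] [[-50. 361.]]
[356. 281.] 0.86 [693. -78.] [[ 19. 381.]]
```

View pics/c11.png

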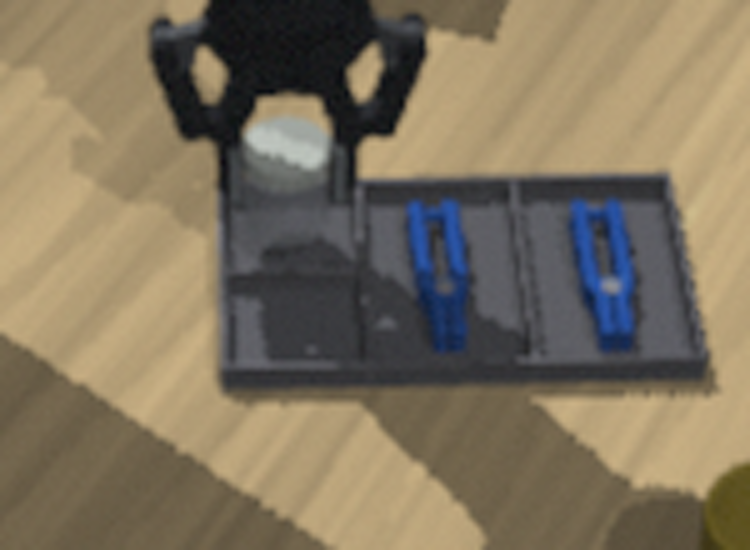

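Both clamps lie well in their bays. The jar's lid centre is at scene pixel (318,138.6). Computing its offset from the bay.

```bash
python3 - <<'E'
from h import *
p=read_camera("scene"); w=ray(p,(317.8,138.6),.0726)[:2]*1000; print(w,tray(w), tray([431.6,250.3]))
for q in((304,186.5),(393.5,145.5),(401,182.5),(305,146.5)): print(tray(ray(p,q,.016)[:2]*1000))
E
```

```text
[431.02574533 253.32145417] [[ 81.58570234 -36.54460734]] [[ 82.5838923  -33.63555757]]
[[119.51615365  76.39269016]]
[[-123.92324534  -69.07375406]]
[[-123.7867903   70.0762586]]
[[114.57506201 -72.82556696]]
```

>>> jog_arm(
  moves=[
    {"slide":[-2,0,7],"angular":[0,0,0],"fingers":0.6},
    {"slide":[-2,0,13],"angular":[0,0,0],"fingers":0.6},
    {"slide":[-2,0,17],"angular":[0,0,0],"fingers":0.6},
    {"slide":[-2,0,18.5],"angular":[0,0,0],"fingers":0.6},
    {"slide":[-2,0,19],"angular":[0,0,0],"fingers":0.6},
    {"slide":[-2,0,19],"angular":[0,0,0],"fingers":0.2},
    {"slide":[-2,0,19],"angular":[0,0,0],"fingers":0.1},
    {"slide":[-2,0,19],"angular":[0,0,0],"fingers":0.1},
    {"slide":[-2,0,19],"angular":[0,0,0],"fingers":0.1},
  ],
)

```text
clock: 20.72
tcp_pos: [0.4332, 0.2494, -0.0048]
orientation: [0.0, 0.502, 0.865, 0.0]
wrist_force: [-0.1, 0.4, -0.3]
finger_gap: 0.077
grip_force: 0.0
```

>>> jog_arm(
  moves=[
    {"slide":[0,0,-20],"angular":[0,0,0],"fingers":0.1},
    {"slide":[0,0,-55],"angular":[0,0,0],"fingers":0.1},
    {"slide":[0,0,-90],"angular":[0,0,0],"fingers":0},
    {"slide":[0,0,-90],"angular":[0,0,0],"fingers":0},
  ],
)

```text
clock: 21.05
tcp_pos: [0.4372, 0.251, 0.0915]
orientation: [0.003, 0.502, 0.865, 0.004]
wrist_force: [2.5, -0.0, 0.9]
finger_gap: 0.0855
grip_force: 0.0
```

```bash
python3 - <<'E'
from h import *
go((570,-267,80,119.7),(500,0,80,119.7))
for n in("scene","top"):
  p=read_camera(n)
  for d in tip_of("lidded_jar_a_mid",p): w=ray(p,d["point"],.029)[:2]*1000; print(n,np.round(d["point"]),round(d["p"],2),np.round(w),np.round(tray(w)))
  im=cv2.cvtColor(p["color"],cv2.COLOR_RGB2GRAY)
  u=proj(p,[.568,-.27,.05]).astype(int); print("pred lid px",u)
# lid circle of jar b
p=read_camera("top"); x0,y0=425,202; g=cv2.resize(cv2.cvtColor(p["color"],cv2.COLOR_RGB2GRAY)[y0:y0+60,x0:x0+60],None,fx=6,fy=6,interpolation=cv2.INTER_CUBIC)
c=cv2.HoughCircles(cv2.GaussianBlur(g,(0,0),4),cv2.HOUGH_GRADIENT,1,60,param1=40,param2=12,minRadius=65,maxRadius=100)
if c is not None:
  for q in c[0][:2]: px=q[:2]/6+[x0,y0]; print("circle",px,q[2]/6,ray(p,px,.05)[:2]*1000)
E
```

```text
now [437.2 251.   91.5] 119.7 gap 85.5 grip 0.0 F [ 2.5 -0.   0.9] t 21.05
(570, -267, 80, 119.7) slide [-515.8 -141.2   11.5] ang -0.0
(500, 0, 80, 119.7) slide [-249.1  -69.8   11.5] ang -0.0
scene [318. 155.] 0.96 [438. 244.] [[ 80. -25.]]
scene [394. 271.] 0.87 [747.  -2.] [[-67. 342.]]
scene [356. 283.] 0.86 [690. -67.] [[ 15. 370.]]
scene [348. 169.] 0.64 [529. 230.] [[ 8. 32.]]
pred lid px [252 332]
top [295. 137.] 0.85 [748.   6.] [[-72. 335.]]
pred lid px [455 231]
circle [455.75       230.58333397] 13.349999 [ 568.84293827 -270.5111343 ]
```

>>> jog_arm(
  moves=[
    {"slide":[-512,-140,10],"angular":[0,0,0],"fingers":0},
    {"slide":[-512,-140,10],"angular":[0,0,0],"fingers":0},
    {"slide":[-512,-140,10],"angular":[0,0,0],"fingers":0},
    {"slide":[-512,-140,10],"angular":[0,0,0],"fingers":0},
    {"slide":[-512,-140,10],"angular":[0,0,0],"fingers":0},
    {"slide":[-512,-140,10],"angular":[0,0,0],"fingers":0},
    {"slide":[-512,-140,10],"angular":[0,0,0],"fingers":0},
    {"slide":[-512,-140,10],"angular":[0,0,0],"fingers":0},
    {"slide":[-512,-140,10],"angular":[0,0,0],"fingers":0},
    {"slide":[-512,-140,10],"angular":[0,0,0],"fingers":0},
  ],
)

```text
clock: 22.13
tcp_pos: [0.5355, -0.1559, 0.0756]
orientation: [-0.001, 0.503, 0.865, -0.0]
wrist_force: [0.7, 0.2, 0.6]
finger_gap: 0.0853
grip_force: 0.0
```

```bash
python3 - <<'E'
from h import *
go((571,-269,70,119.7))
# check placed jar in top view
p=read_camera("top"); u=proj(p,[.431,.25,.054]).astype(int); x0,y0=u-25
g=cv2.resize(cv2.cvtColor(p["color"],cv2.COLOR_RGB2GRAY)[y0:y0+50,x0:x0+50],None,fx=6,fy=6,interpolation=cv2.INTER_CUBIC)
c=cv2.HoughCircles(cv2.GaussianBlur(g,(0,0),4),cv2.HOUGH_GRADIENT,1,60,param1=40,param2=12,minRadius=65,maxRadius=100)
for q in c[0][:2]: px=q[:2]/6+[x0,y0]; w=ray(p,px,.054)[:2]*1000; print("circle",px,q[2]/6,w,tray(w))
E
```

```text
now [ 535.5 -155.9   75.6] 119.7 gap 85.3 grip 0.0 F [0.7 0.2 0.6] t 22.13
(571, -269, 70, 119.7) slide [-115.9  -25.1    5.6] ang -0.0
circle [154.91666603 319.08333397] 13.3 [428.62662465 249.79450131] [[ 85.41711354 -34.66965007]]
```

The first jar sits at tray (85,-35), which is centred. Next, jar b.

>>> jog_arm(
  moves=[
    {"slide":[-116,-25,0],"angular":[0,0,0],"fingers":0},
    {"slide":[-116,-25,0],"angular":[0,0,0],"fingers":0},
    {"slide":[-116,-25,0],"angular":[0,0,0],"fingers":0},
    {"slide":[-116,-25,0],"angular":[0,0,0],"fingers":0},
    {"slide":[-116,-25,0],"angular":[0,0,0],"fingers":0},
    {"slide":[-116,-25,0],"angular":[0,0,0],"fingers":0},
  ],
)

```text
clock: 22.68
tcp_pos: [0.5709, -0.2664, 0.0755]
orientation: [-0.002, 0.503, 0.865, 0.0]
wrist_force: [-0.1, 0.5, -0.4]
finger_gap: 0.0856
grip_force: 0.0
```

```bash
python3 - <<'E'
from h import *
go((571,-269,-11,119.7))
E
```

```text
now [ 570.9 -266.4   75.5] 119.7 gap 85.6 grip 0.0 F [-0.1  0.5 -0.4] t 22.68
(571, -269, -11, 119.7) slide [-2.3 -1.2 86.5] ang -0.0
```

>>> jog_arm(
  moves=[
    {"slide":[-2,-1,35],"angular":[0,0,0],"fingers":0},
    {"slide":[-2,-1,62],"angular":[0,0,0],"fingers":0},
    {"slide":[-2,-1,80],"angular":[0,0,0],"fingers":0},
    {"slide":[-2,-1,87],"angular":[0,0,0],"fingers":0},
    {"slide":[-2,-1,87],"angular":[0,0,0],"fingers":0},
    {"slide":[-2,-1,87],"angular":[0,0,0],"fingers":0.6},
    {"slide":[-2,-1,87],"angular":[0,0,0],"fingers":0.6},
    {"slide":[-2,-1,87],"angular":[0,0,0],"fingers":0.6},
    {"slide":[-2,-1,87],"angular":[0,0,0],"fingers":0.6},
    {"slide":[-2,-1,87],"angular":[0,0,0],"fingers":0.6},
  ],
)

```text
clock: 23.52
tcp_pos: [0.5736, -0.2701, -0.0077]
orientation: [0.002, 0.502, 0.865, 0.0]
wrist_force: [-0.9, 1.2, 6.3]
finger_gap: 0.0449
grip_force: 30.2
```

>>> jog_arm(
  moves=[
    {"slide":[0,0,-25],"angular":[0,0,0],"fingers":0.6},
    {"slide":[0,0,-55],"angular":[0,0,0],"fingers":0.6},
    {"slide":[0,0,-90],"angular":[0,0,0],"fingers":0.6},
    {"slide":[0,0,-90],"angular":[0,0,0],"fingers":0.6},
    {"slide":[0,0,-90],"angular":[0,0,0],"fingers":0.6},
  ],
)

```text
clock: 23.93
tcp_pos: [0.5744, -0.271, 0.0837]
orientation: [0.003, 0.502, 0.865, -0.0]
wrist_force: [0.2, -0.0, -1.3]
finger_gap: 0.0451
grip_force: 30.9
```

```bash
python3 - <<'E'
from h import *
go((466.7,191.9,70,119.7))
E
```

```text
now [ 574.4 -271.    83.7] 119.7 gap 45.1 grip 30.9 F [ 0.2 -0.  -1.3] t 23.93
(466.7, 191.9, 70, 119.7) slide [455.6 135.5  13.7] ang -0.0
```

>>> jog_arm(
  moves=[
    {"slide":[25,8,0],"angular":[0,0,0],"fingers":0.6},
    {"slide":[60,18,0],"angular":[0,0,0],"fingers":0.6},
    {"slide":[95,28,0],"angular":[0,0,0],"fingers":0.6},
    {"slide":[130,39,0],"angular":[0,0,0],"fingers":0.6},
    {"slide":[165,49,0],"angular":[0,0,0],"fingers":0.6},
    {"slide":[200,60,0],"angular":[0,0,0],"fingers":0.6},
    {"slide":[235,70,0],"angular":[0,0,0],"fingers":0.6},
    {"slide":[270,80,0],"angular":[0,0,0],"fingers":0.6},
    {"slide":[305,91,0],"angular":[0,0,0],"fingers":0.6},
    {"slide":[340,101,0],"angular":[0,0,0],"fingers":0.6},
  ],
)

```text
clock: 24.77
tcp_pos: [0.4902, 0.0773, 0.0793]
orientation: [-0.001, 0.503, 0.865, -0.0]
wrist_force: [0.3, -0.3, 0.3]
finger_gap: 0.0448
grip_force: 30.9
```

```bash
python3 - <<'E'
from h import *
go((466.7,191.9,60,119.7))
E
```

```text
now [490.2  77.3  79.3] 119.7 gap 44.8 grip 30.9 F [ 0.3 -0.3  0.3] t 24.77
(466.7, 191.9, 60, 119.7) slide [111.2  36.3  19.3] ang -0.0
```

>>> jog_arm(
  moves=[
    {"slide":[35,12,0],"angular":[0,0,0],"fingers":0.6},
    {"slide":[70,23,5],"angular":[0,0,0],"fingers":0.6},
    {"slide":[100,33,12],"angular":[0,0,0],"fingers":0.6},
    {"slide":[107,35,20],"angular":[0,0,0],"fingers":0.6},
    {"slide":[107,35,20],"angular":[0,0,0],"fingers":0.6},
    {"slide":[107,35,35],"angular":[0,0,0],"fingers":0.6},
    {"slide":[107,35,50],"angular":[0,0,0],"fingers":0.6},
    {"slide":[107,35,60],"angular":[0,0,0],"fingers":0.6},
    {"slide":[107,35,60],"angular":[0,0,0],"fingers":0.6},
    {"slide":[107,35,60],"angular":[0,0,0],"fingers":0.6},
  ],
)

```text
clock: 25.6
tcp_pos: [0.4687, 0.1849, 0.0197]
orientation: [-0.001, 0.503, 0.864, -0.001]
wrist_force: [-0.2, -0.8, -0.3]
finger_gap: 0.045
grip_force: 30.9
```

```bash
python3 - <<'E'
from h import *
go((466.7,191.9,-4,119.7))
E
```

```text
now [468.7 184.9  19.7] 119.6 gap 45.0 grip 30.9 F [-0.2 -0.8 -0.3] t 25.6
(466.7, 191.9, -4, 119.7) slide [ 7.1  1.8 23.7] ang -0.1
```

>>> jog_arm(
  moves=[
    {"slide":[5,2.8,0],"angular":[0,0,0],"fingers":0.6},
    {"slide":[5,2.8,8],"angular":[0,0,0],"fingers":0.6},
    {"slide":[5,2.8,15],"angular":[0,0,0],"fingers":0.6},
    {"slide":[5,2.8,20],"angular":[0,0,0],"fingers":0.6},
    {"slide":[5,2.8,23],"angular":[0,0,0],"fingers":0.6},
    {"slide":[5,2.8,23.5],"angular":[0,0,0],"fingers":0.6},
    {"slide":[5,2.8,23.5],"angular":[0,0,0],"fingers":0.2},
    {"slide":[5,2.8,23.5],"angular":[0,0,0],"fingers":0.1},
    {"slide":[5,2.8,23.5],"angular":[0,0,0],"fingers":0.1},
    {"slide":[5,2.8,23.5],"angular":[0,0,0],"fingers":0.1},
  ],
)

```text
clock: 26.43
tcp_pos: [0.4693, 0.1918, -0.003]
orientation: [0.0, 0.502, 0.865, 0.0]
wrist_force: [-0.6, -0.6, 0.1]
finger_gap: 0.0772
grip_force: 0.0
```

>>> jog_arm(
  moves=[
    {"slide":[0,0,-20],"angular":[0,0,0],"fingers":0.1},
    {"slide":[0,0,-55],"angular":[0,0,0],"fingers":0.1},
    {"slide":[0,0,-90],"angular":[0,0,0],"fingers":0},
    {"slide":[-60,0,-100],"angular":[0,0,0],"fingers":0},
    {"slide":[-120,0,-100],"angular":[0,0,0],"fingers":0},
    {"slide":[-180,0,-100],"angular":[0,0,0],"fingers":0},
    {"slide":[-200,0,-100],"angular":[0,0,0],"fingers":0},
    {"slide":[-200,0,-100],"angular":[0,0,0],"fingers":0},
  ],
)

```text
clock: 27.1
tcp_pos: [0.5698, 0.0155, 0.0975]
orientation: [0.001, 0.503, 0.864, 0.0]
wrist_force: [-0.0, 0.6, 0.4]
finger_gap: 0.0856
grip_force: 0.0
```

```bash
python3 - <<'E'
from h import *
go()
p=read_camera("top")
for X in([.431,.25,.054],[.464,.19,.054]):
  x0,y0=proj(p,X).astype(int)-22
  g=cv2.resize(cv2.cvtColor(p["color"],cv2.COLOR_RGB2GRAY)[y0:y0+44,x0:x0+44],None,fx=6,fy=6,interpolation=cv2.INTER_CUBIC)
  c=cv2.HoughCircles(cv2.GaussianBlur(g,(0,0),4),cv2.HOUGH_GRADIENT,1,60,param1=40,param2=12,minRadius=65,maxRadius=100)
  for q in c[0][:1]: px=q[:2]/6+[x0,y0]; w=ray(p,px,.054)[:2]*1000; print("circle",px,q[2]/6,tray(w))
blue(p,.018)
s=read_camera("scene")
a=cv2.resize(s["color"][100:400,100:440,::-1],(400,353)); b=cv2.resize(p["color"][150:390,60:332+0,::-1],(400,353))
cv2.imwrite("pics/final.png",np.clip(255*(np.hstack([a,b])/255.)**.6,0,255).astype(np.uint8))
E
```

```text
now [569.8  15.5  97.5] 119.6 gap 85.6 grip 0.0 F [-0.   0.6  0.4] t 27.1Traceback (most recent call last):
  File "<stdin>", line 8, in <module>
TypeError: 'NoneType' object is not subscriptable
```

```bash
python3 - <<'E'
from h import *
p=read_camera("top"); s=read_camera("scene"); blue(p,.018); blue(s,.018)
a=cv2.resize(s["color"][100:400,100:440,::-1],(400,353)); b=cv2.resize(p["color"][180:350,70:262,::-1],(400,353),interpolation=cv2.INTER_CUBIC)
cv2.imwrite("pics/final.png",np.clip(255*(np.hstack([a,b])/255.)**.6,0,255).astype(np.uint8))
E
```

```text
blue 543 tray x [-95. -66.] y [-51.  40.]
blue 96 tray x [-8. 13.] y [-53. -24.]
blue 69 tray x [-9.  9.] y [-57.   1.]
blue 264 tray x [-95. -66.] y [-54.  59.]
blue 47 tray x [-3. 13.] y [27. 56.]
```

View pics/final.png

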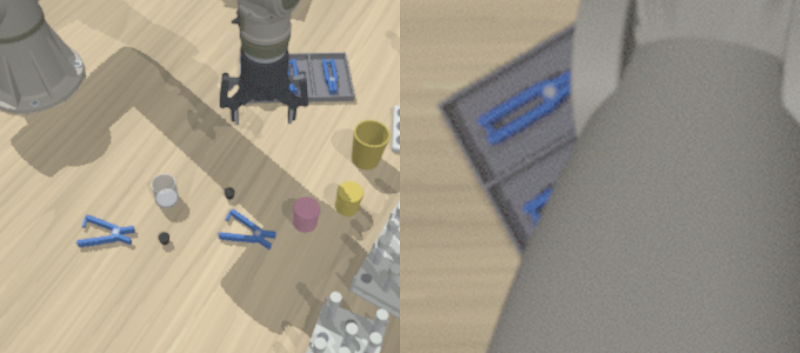

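The arm hides the tray's short bays. The open clamps, the open jar and the coloured jars are untouched. I'll move the arm aside and check the jars numerically.

>>> jog_arm(
  moves=[
    {"slide":[-300,-60,0],"angular":[0,0,0],"fingers":0},
    {"slide":[-300,-60,0],"angular":[0,0,0],"fingers":0},
    {"slide":[-300,-60,0],"angular":[0,0,0],"fingers":0},
    {"slide":[-300,-60,0],"angular":[0,0,0],"fingers":0},
    {"slide":[-300,-60,0],"angular":[0,0,0],"fingers":0},
    {"slide":[-300,-60,0],"angular":[0,0,0],"fingers":0},
    {"slide":[-300,-60,0],"angular":[0,0,0],"fingers":0},
    {"slide":[-300,-60,0],"angular":[0,0,0],"fingers":0},
  ],
)

```text
clock: 27.92
tcp_pos: [0.6655, -0.2765, 0.0963]
orientation: [0.001, 0.504, 0.864, -0.001]
wrist_force: [-0.5, 0.6, -0.7]
finger_gap: 0.0853
grip_force: 0.0
```

```bash
python3 - <<'E'
from h import *
go()
p=read_camera("top"); s=read_camera("scene")
for X in([.431,.25,.054],[.464,.19,.054]):
  x0,y0=proj(p,X).astype(int)-22
  g=cv2.resize(cv2.cvtColor(p["color"],cv2.COLOR_RGB2GRAY)[y0:y0+44,x0:x0+44],None,fx=6,fy=6,interpolation=cv2.INTER_CUBIC)
  c=cv2.HoughCircles(cv2.GaussianBlur(g,(0,0),4),cv2.HOUGH_GRADIENT,1,60,param1=40,param2=12,minRadius=65,maxRadius=100)
  if c is None: print("none"); continue
  for q in c[0][:1]: px=q[:2]/6+[x0,y0]; w=ray(p,px,.054)[:2]*1000; print("circle",px,q[2]/6,tray(w))
for k in(p,s):
  blue(k,.018)
  for d in look_for("lidded_jar_a_mid",k): print(np.round(d["point"]),round(d["p"],2),np.round(tray(ray(k,d["point"],.029)[:2]*1000)))
E
```

```text
now [ 665.5 -276.5   96.3] 119.5 gap 85.3 grip 0.0 F [-0.5  0.6 -0.7] t 27.92
circle [155.08333397 319.25      ] 13.333333 [[ 85.81305942 -34.56026324]]
circle [188.41666603 297.25      ] 13.266666 [[82.79585385 33.53231861]]
blue 626 tray x [-95. -66.] y [-51.  50.]
blue 631 tray x [-9. 21.] y [-53.  48.]
[159. 316.] 0.75 [[ 81. -33.]]
[336. 163.] 0.6 [[  8. 375.]]
[294. 136.] 0.56 [[-73. 336.]]
blue 241 tray x [-9. 19.] y [-57.  59.]
blue 269 tray x [-95. -66.] y [-54.  59.]
[358. 281.] 0.87 [[ 11. 364.]]
[392. 272.] 0.67 [[-63. 345.]]
```

Both jars stand centred, at tray (86,-35) and (83,34), and the clamps are inside their bays. Handing in.

>>> jog_arm(
  moves=[
    {"slide":[0,0,0],"angular":[0,0,0],"fingers":0},
    {"slide":[0,0,0],"angular":[0,0,0],"fingers":0},
  ],
)

```text
clock: 28.28
tcp_pos: [0.6644, -0.27, 0.0972]
orientation: [-0.0, 0.501, 0.865, 0.0]
wrist_force: [-0.4, 0.4, 1.2]
finger_gap: 0.0855
grip_force: 0.0
```

```bash
python3 -c "
from workcell import *
print(hand_in())"
```

```text
the job is handed in; nothing more can be done
None
```

The kit tray is packed and handed in after about 28 s of the 102 s: both shut clamps lie in the long bays, both lidded jars stand in the short bays, and I left the open clamps and the open jar where they were.

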